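Release the last packet from a spring-feed lane and trap it on its ledge

TASK

Clear the last sugar packet out of its spring-feed dispenser so that the lane can be refilled: press the release key down with one finger while the other waits over the ledge, so that the packet the spring shoots out is trapped there before it slides off the front. Then let the key come up and take the hand away, leaving the packet standing square on the ledge in front of the stop. Do not pick the packet up, and leave the dispenser of round tins and the other things on the counter alone.

Things in the scene. Friction and masses are not known exactly. Their poses are not given: they have to be found in the camera images.
- candy_lane: Open-topped spring-feed dispenser holding the one rectangular packet: grey deck 265 x 72 mm, fixed. Origin on the counter under the middle of the stop; x along the lane to its rear, y to the side with the release key, z up. The packet leaves towards -x. Deck and ledge are level, top at z = 22 mm. Low translucent walls from x = -2 mm rearward, top z = 62 mm, outer faces y = +-35 mm, guide the packet
- candy_lane_ledge (a point): Middle of the ledge's top face, at x = -48.5, y = 0, z = 22 mm in the dispenser's frame. The ledge runs from the stop (x = -5 mm) to x = -95 mm, open at the front, with side lips 5 mm high at y = +-34.5 mm. The packet is to end standing on it
- candy_lane_stop (a point): Middle of the stop's rear face at deck level (x = 0, y = 0, z = 22 mm in the dispenser's frame). The stop is a steel tab 14 mm wide, 5 mm thick (x = -5 to 0), 14 mm high above the deck; joined to the key, it sinks with it and frees the packet after about 14 mm of key travel
- candy_lane_pusher (a joint): Travel of the spring pusher behind the packet, m: 0 = start, 0.050 = its end, with its face 9 mm in front of the stop's rear face. Its spring (about 4 N) shoots the freed packet out at about 1 to 2 m/s and pushes no farther than that; trapped earlier, the packet stays pressed on the finger; untrapped, the packet slides off the ledge
- candy_lane_key_top (a point): Centre of the top face of the release key: black ribbed cap 36 mm (along x) x 22 mm (along y) beside the ledge, at x = -70, y = 51 mm in the dispenser's frame; 56 mm above the counter at rest, 39 mm when fully down (17 mm above the ledge). Under it a grey housing 48 x 28 mm, 34 mm high
- candy_lane_key (a joint): Travel of the release key, m: 0 = up, 0.017 = fully down. A spring returns it: about 2 N to start, 7 N fully down, plus up to 3 N of rubbing while the packet leans on the stop
- packet_center (a point): Centre of the sugar packet: yellow carton 40 mm (along the lane) x 60 mm wide x 45 mm high, about 120 g, standing loose in the dispenser against its stop. At the start its centre is 20 mm behind the stop's rear face and 44.5 mm above the counter; its axes agree with the dispenser's
- packet: The same sugar packet; origin at the centre of its underside, z up
- tin_lane: A second dispenser of the same make, loaded with two round aluminium tins (58 mm across, 40 mm high). Same frame and sizes as the first. To be left alone
- tin_lane_key (a joint): Travel of the release key of the tin dispenser, m: 0 = up. Must not be pressed
- bottle_a: Bystander: green glass bottle, 58 mm across, 188 mm high; origin under its centre
- bottle_b: Bystander: a bottle like the other
- packet_b: Bystander: a loose sugar packet on the counter between the dispensers, 40 x 60 x 45 mm; origin under its centre
- packet_c: Bystander: another loose sugar packet on the counter
- price_stand: Bystander: wooden foot 40 x 60 mm with an upright blank card, 72 mm high; origin under its centre
- weight: Bystander: brass weight, 38 mm across, 53 mm high; origin under its centre
- scoop: Bystander: long-handled metal spoon lying on the counter, 200 mm long; origin under its middle

How it is judged:
By the outcome, as a careful person would: the job done as asked, in the order asked, and still so for the second after the job is handed in, with the robot touching nothing.
It also fails if it takes over 42 s, if anything falls off the work surface, if the arm or the gripper's body presses on something with over 40 N, if the wrist force passes 120 N, or if a joint passes its speed limit or range.

ROBOT

A 6-joint arm with a two-finger parallel gripper is mounted at the origin on the work surface. World frame = base frame: x ahead of the robot, y to its left, z up, the work surface at z = 0. Lengths are in m, angles in rad, forces in N, time in s.
With the tool pointing down it reaches from about 0.375 to 0.975 m from the base axis. Payload 3.8 kg.
Tool frame: the origin (TCP) lies midway between the tips of the shut fingers; the grasp point (between the pads) lies r.grip_depth behind it (r.grip_depth is the distance from the TCP to the grasp point, in m); z points along the fingers, y is the direction in which the jaws open and shut (so a half turn about z gives the same grasp; the last joint's range is limited). The gripper opens to 88 mm and grips with 3 to 60 N. Pads are 18 mm wide; open, the fingers measure 123 mm over their backs; the gripper's body (75 mm by 187 mm) begins 45 mm behind the grasp point.
Start: joints at [1.105, 0.264, 1.604, -0, 1.274, -0.037], TCP at [0.281, 0.614, 0.239] pointing down, gripper open.
Joint ranges: [-2.63, 2.63], [-0.94, 2.18], [0.31, 2.57], [-1.31, 4.45], [0, 2.66], [-2.55, 2.55]. Speed limits (rad/s): [2.57, 2.57, 3.14, 3.14, 3.14, 3.14].

INTERFACE

Orientations are given as a rotation vector (axis times angle).
In Python, from workcell import r gives the robot as it stands. Calls block until the motion is done:
- r.move_to(position, orientation): joint-space move of the TCP to a pose.
- r.line_to(position, v=0.15, attitude=None, threshold=None): straight line of the TCP; attitude=None keeps the orientation; v is the mean speed in m/s. With threshold (N) it stops when the force on the tool has changed by that much, and returns True; else False.
- r.move_joints(angles): joint-space move.
- r.grip(opening, force=None): finger opening in m; force is the grip in N (None keeps the last); returns when the fingers have stopped.
- r.wait(seconds).
- r.inverse_kinematics(position, orientation): joint angles nearest the present ones, or None.
- r.observe(): the state.
- r.camera(name): name is "side" or "top" or "wrist"; returns a dict with "frame" (400x640x3 uint8, red, green, blue), "fx", "fy", "cx", "cy" (pixels), "extrinsics" (4x4, takes a point from camera to world coordinates); the wrist camera has in their place "hand_eye" (4x4, takes a point from camera to tool coordinates, whose origin is the TCP and whose axes are the flange's). Camera axes: x right, y up, looking along -z (the intrinsics and any distortion apply to the point x, -y, -z); pixel columns grow to the right and rows downward; lengths in m; the calibration is good to about 2 mm. The wrist camera is an equidistant fisheye: a pixel r from the principal point sees the ray r / f radians off the axis. A picture is of the moment at which its call begins: read the wrist's pose just before it. There is no depth.
A pose or a line that the arm cannot do raises r.Unreachable and nothing moves.
- r.close_job(): hands the job in, once; it reports no verdict.
The state is a dict: "time_s": time; "joints": joint angles; "dq": joint speeds; "tau": joint torques, N m; "eef_pos": TCP position; "orientation": TCP orientation; "force": force on the tool from outside, world axes, zero at the start; "ft_torque": the same for the moment, N m; "opening": finger opening in m.
Only numpy, scipy, OpenCV 4.12 (cv2) and the standard library are available. Lean on these libraries where they do the work, as an engineer would, in place of code of your own. Each camera call takes 0.05 s, during which the arm holds its last target.

## Working session

There is one attempt and no reset: what is moved stays moved. The work goes in short steps, each a Python script; the robot and the scene stay as the last script left them, time stands still between calls to the robot, and variables do not carry over. Pictures are saved under pics/ and viewed, and the job is handed in when it is done.

```bash
ls; mkdir -p pics
python3 - <<'E'
from workcell import r
import cv2,numpy as np
o=r.observe();print(o,r.grip_depth)
for n in("side","top","wrist"):
    c=r.camera(n);cv2.imwrite(f"pics/{n}0.png",c["frame"][:,:,::-1])
    print(n,{k:(v if k!="frame" else v.shape) for k,v in c.items()})
E
```

```text
pics
{'time_s': 0.0, 'joints': array([ 1.10509196e+00,  2.64734738e-01,  1.60533199e+00, -2.27580899e-05,
        1.27371517e+00, -3.69059554e-02]), 'dq': array([ 0.00060737, -0.00038142, -0.00179175, -0.00069022,  0.00167164,
       -0.00127187]), 'tau': array([-1.84365985e-03, -5.02110600e+01, -3.56872594e+01,  7.27245840e-02,
        2.92891252e-02, -1.64693620e-04]), 'eef_pos': array([0.28034871, 0.61325981, 0.23742311]), 'orientation': array([-0.66828462, -3.06915315,  0.00333877]), 'force': array([-0.04691093,  0.27861582,  0.1052894 ]), 'ft_torque': array([-0.0231089 , -0.04460387,  0.00304402]), 'opening': 0.0880857835812341} 0.0187
side {'frame': (400, 640, 3), 'fx': 388.5741575899045, 'fy': 388.5741575899045, 'cx': 322.2299759702688, 'cy': 203.10785766108197, 'extrinsics': array([[ 0.66515739,  0.47836635, -0.57335092, -0.14504603],
       [-0.74651321,  0.40869723, -0.52505676, -0.65755667],
       [-0.01684255,  0.77725942,  0.62895478,  0.85142539],
       [ 0.        ,  0.        ,  0.        ,  1.        ]])}
top {'frame': (400, 640, 3), 'fx': 371.6477726958422, 'fy': 371.6477726958422, 'cx': 315.4637292346163, 'cy': 199.7062055139587, 'extrinsics': array([[ 0.02185277,  0.99394928, -0.10764424,  0.46714966],
       [-0.99972314,  0.02078542, -0.01102764, -0.0066309 ],
       [-0.00872348,  0.10785542,  0.99412832,  0.94715261],
       [ 0.        ,  0.        ,  0.        ,  1.        ]])}
wrist {'frame': (400, 640, 3), 'fx': 309.70691628693146, 'fy': 309.70691628693146, 'cx': 322.05135837883495, 'cy': 195.56263686493318, 'hand_eye': array([[-4.19802444e-05,  9.66435118e-01,  2.56910804e-01,
         6.55509592e-02],
       [ 9.99999603e-01,  2.69099934e-04, -8.48883717e-04,
        -6.31343809e-04],
       [-8.89525715e-04,  2.56910667e-01, -9.66434746e-01,
        -1.46614341e-01],
       [ 0.00000000e+00,  0.00000000e+00,  0.00000000e+00,
         1.00000000e+00]])}
```

View pics/top0.png

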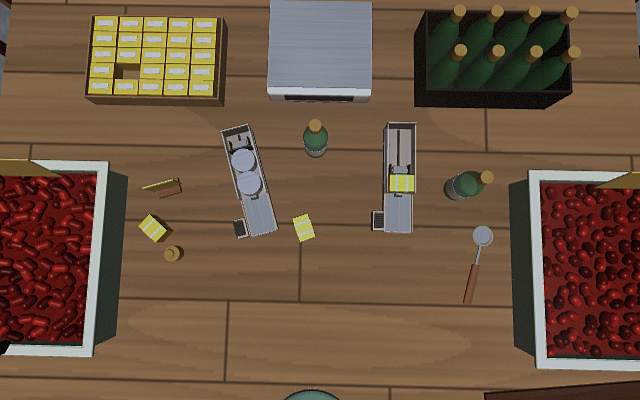

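View pics/side0.png

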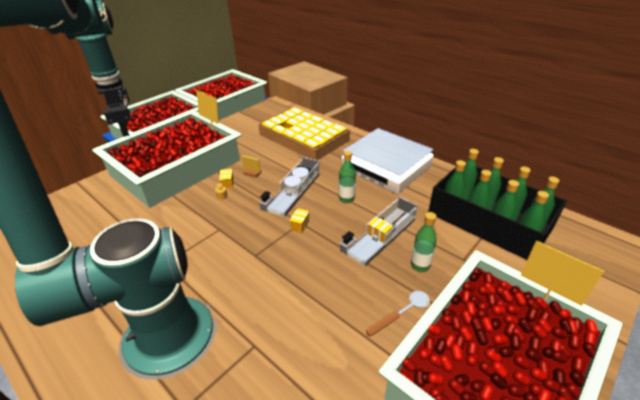

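View pics/wrist0.png

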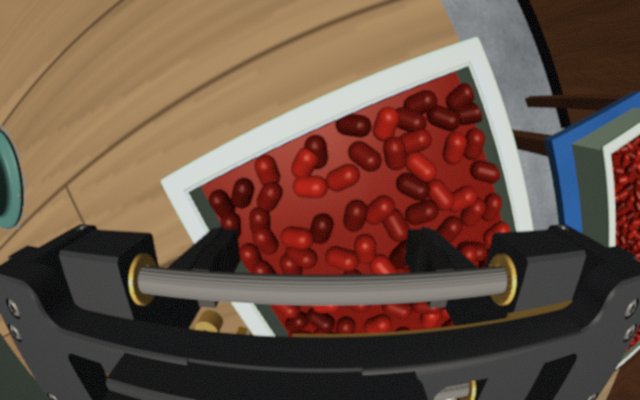

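Top view: the packet lane is on the right, with its yellow packet at (402,184), the black key at (378,220) and the ledge front at row ~233. The tin lane is on the left, with its key at (240,228). I'll zoom in before measuring.

```bash
python3 - <<'E'
import cv2
a=cv2.imread("pics/top0.png")[110:245,360:500]
cv2.imwrite("pics/topz.png",cv2.resize(a,None,fx=4.4,fy=4.4,interpolation=cv2.INTER_CUBIC))
E
cat > h.py <<'E'
import numpy as np, cv2
from scipy.spatial.transform import Rotation as R
def ray(c,u,v,T=None):
    x=(u-c["cx"])/c["fx"];y=(v-c["cy"])/c["fy"]
    if T is not None:
        th=np.hypot(x,y); s=np.sin(th)/max(th,1e-9)
        d=np.array([x*s,-y*s,-np.cos(th)])
    else:
        T=c["extrinsics"]; d=np.array([x,-y,-1.])
    return T[:3,3],T[:3,:3]@d
def onz(c,u,v,z,T=None):
    o,d=ray(c,u,v,T); return (o+d*(z-o[2])/d[2])[:2]
def wristT(c,o):
    W=np.eye(4);W[:3,:3]=R.from_rotvec(o["orientation"]).as_matrix();W[:3,3]=o["eef_pos"]
    return W@c["hand_eye"]
def top():
    return dict(fx=371.6477726958422,fy=371.6477726958422,cx=315.4637292346163,cy=199.7062055139587,extrinsics=np.array([[0.02185277,0.99394928,-0.10764424,0.46714966],[-0.99972314,0.02078542,-0.01102764,-0.0066309],[-0.00872348,0.10785542,0.99412832,0.94715261],[0,0,0,1]]))
E
```

```text
(no output)
```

View pics/topz.png

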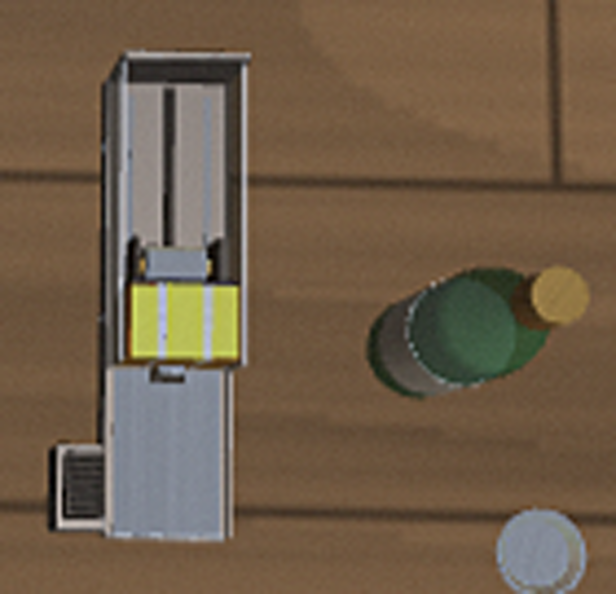

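Zoomed top view: the ledge front edge runs from (105,538) to (232,540), the packet top is about (130..239, 284..359), and the key cap centre is (83,484).

Run:
```python
from h import *
c=top()
def p(u,v,z): return onz(c,360+(u+.5)/4.4-.5,110+(v+.5)/4.4-.5,z)
for n,u,v,z in [("ledgeL",105,538,.022),("ledgeR",232,540,.022),("pk fl",130,359,.067),("pk fr",239,360,.067),("pk bl",133,284,.067),("pk br",240,284,.067),("key",83,484,.056),("bottleb base",425,355,.05),("wallFR",245,365,.062),("wallrear R",250,57,.062),("wallrearL",122,55,.062),("ledge lip left rear",108,366,.022)]:
    print(n,np.round(p(u,v,z),4))
for n,u,v,z in [("packet_b",304,228,.045),("bottle_a",316,150,.04)]:
    print(n,np.round(onz(c,u,v,z),4))
```

```text
ledgeL [ 0.4907 -0.1665]
ledgeR [ 0.4911 -0.2379]
pk fl [ 0.5865 -0.1721]
pk fr [ 0.5872 -0.231 ]
pk bl [ 0.6277 -0.1737]
pk br [ 0.6289 -0.2318]
key [ 0.5189 -0.1487]
bottleb base [ 0.5944 -0.3377]
wallFR [ 0.5852 -0.2355]
wallrear R [ 0.7578 -0.2395]
wallrearL [ 0.7576 -0.1685]
ledge lip left rear [ 0.5883 -0.168 ]
packet_b [0.4953 0.0296]
bottle_a [0.6899 0.0048]
```

```bash
cat >> h.py <<'E'
def ori(yaw):
    return (R.from_euler("z",yaw)*R.from_euler("y",np.pi)).as_rotvec()
E
python3 - <<'E'
from h import *
from workcell import r
import pickle
q=ori(-0.02)
print(r.inverse_kinematics([.58,-.19,.25],q))
r.move_to([.58,-.19,.25],q)
r.grip(0.034,force=20)
r.wait(.2)
o=r.observe();c=r.camera("wrist")
cv2.imwrite("pics/w1.png",c["frame"][:,:,::-1])
pickle.dump((o,c),open("w1.pkl","wb"))
print(o["time_s"],o["eef_pos"],o["orientation"],o["opening"],o["force"])
E
```

```text
[-0.35737833  0.13590011  1.73516309  0.          1.27052946 -1.90817466]
4.2667 [ 0.58000332 -0.19000156  0.25001175] [3.13849694e-02 3.14143363e+00 5.10530565e-06] 0.03405672602348568 [-0.97078123  0.50484793 -0.28495245]
```

View pics/w1.png

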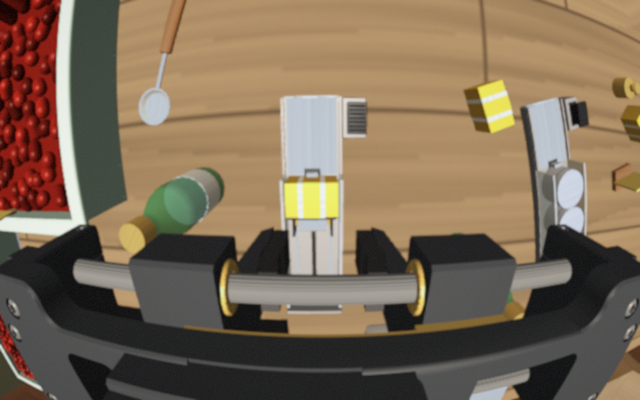

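Run:
```python
import cv2
a=cv2.imread("pics/w1.png")[85:235,260:390]
cv2.imwrite("pics/w1z.png",cv2.resize(a,None,fx=4,fy=4,interpolation=cv2.INTER_CUBIC))
```

```text
(no output)
```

View pics/w1z.png

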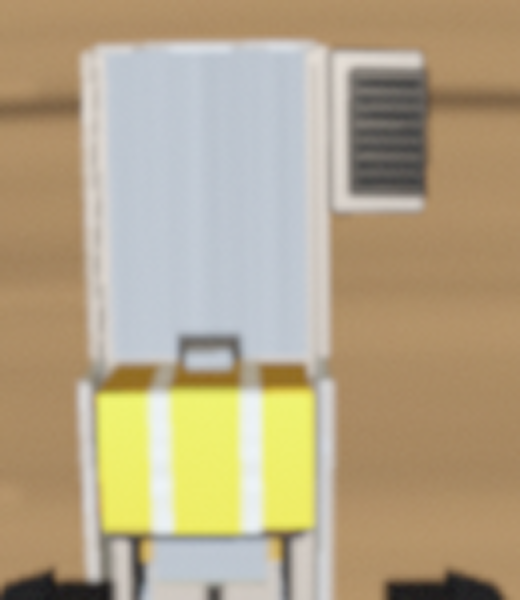

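Zoomed wrist view: key cap spans (350..425, 70..195), ledge front edge is at v≈49 for u 105..307, and the packet top spans (98..315, 390..532).

Run:
```python
from h import *
import pickle
o,c=pickle.load(open("w1.pkl","rb"));T=wristT(c,o)
def p(u,v,z): return onz(c,260+(u+.5)/4-.5,85+(v+.5)/4-.5,z,T)
P={}
for n,u,v,z in [("ledgeL",105,50,.022),("ledgeR",307,47,.022),("lipL",86,50,.027),("lipR",328,47,.027),("pk fl",98,390,.067),("pk fr",315,388,.067),("pk bl",105,533,.067),("pk br",312,533,.067),("key",388,132,.056),("key f",388,70,.056),("key b",388,195,.056),("key l",350,132,.056),("key r",425,132,.056),("stop top front",210,338,.036)]:
    P[n]=p(u,v,z);print(n,np.round(P[n],4))
```

```text
ledgeL [ 0.4912 -0.2319]
ledgeR [ 0.4919 -0.1715]
lipL [ 0.4912 -0.237 ]
lipR [ 0.4923 -0.1656]
pk fl [ 0.5859 -0.232 ]
pk fr [ 0.5866 -0.1727]
pk bl [ 0.6272 -0.2322]
pk br [ 0.6283 -0.1738]
key [ 0.5175 -0.1514]
key f [ 0.5004 -0.1512]
key b [ 0.5349 -0.1515]
key l [ 0.5175 -0.1618]
key r [ 0.5175 -0.1411]
stop top front [ 0.5776 -0.2021]
```

Run:
```python
import cv2,pickle
from h import *
a=cv2.imread("pics/w1.png")[215:345,220:420]
a=cv2.resize(a,None,fx=4,fy=4,interpolation=cv2.INTER_CUBIC)
a=cv2.convertScaleAbs(a,alpha=2.2,beta=20)
o,c=pickle.load(open("w1.pkl","rb"))
He=np.linalg.inv(c["hand_eye"])
for s in(1,-1):
  for x,y,z in [(-.009,.017,0),(.009,.017,0),(-.009,.0345,0),(.009,.0345,0)]:
    q=He@[x,s*y,z,1];q=q[:3];d=np.array([q[0],-q[1],-q[2]]);rr=np.hypot(d[0],d[1]);th=np.arctan2(rr,d[2])
    u=c["cx"]+c["fx"]*th*d[0]/rr;v=c["cy"]+c["fx"]*th*d[1]/rr
    print(x,s*y,u,v);cv2.circle(a,(int((u-220)*4+2),int((v-215)*4+2)),4,(0,0,255),1)
cv2.imwrite("pics/fing.png",a)
s=cv2.imread
```

```text
-0.009 0.017 355.1151257481607 260.8542464463478
0.009 0.017 356.4605572719201 229.32663909920896
-0.009 0.0345 387.4301118731079 260.12346880910934
0.009 0.0345 390.0248072554356 228.91250485793464
-0.009 -0.017 290.8898530642268 260.9014243647114
0.009 -0.017 289.61752439527453 229.3590662018612
-0.009 -0.0345 258.5032859707484 260.2163339784131
0.009 -0.0345 255.972609325733 228.97640744742887
```

View pics/fing.png

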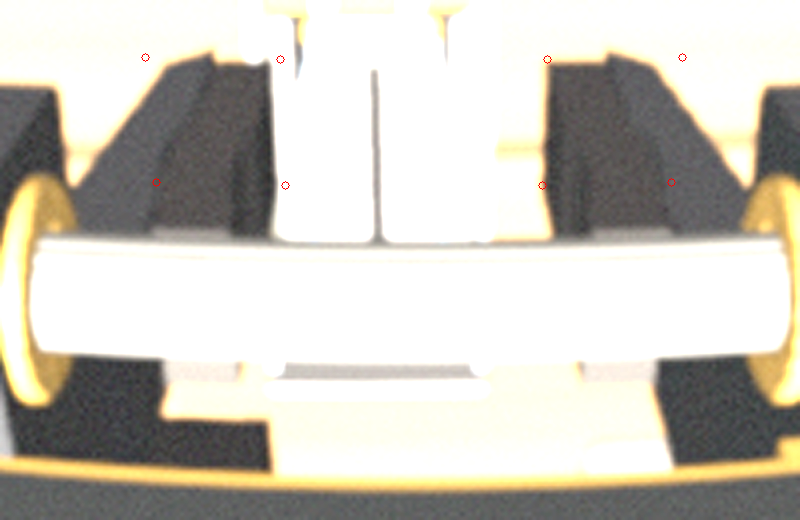

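The estimates agree: lane origin is about (0.5865,-0.2024), yaw about -0.011. The key is predicted at (0.517,-0.151) and measured at (0.5175,-0.1514). The finger tips are about 10 mm thick, so an opening of 41 mm puts one tip on the key and the other on the lane centre line.

Run:
```python
from h import *
from workcell import r
import pickle
yaw=-.011;q=ori(yaw)
r.grip(0.041)
r.move_to([.5218,-.1762,.12],q)
r.line_to([.5218,-.1762,.070],v=.1)
r.wait(.3)
o=r.observe();print(o["time_s"],o["eef_pos"],o["opening"],o["force"])
for n in("side","wrist","top"):
    o=r.observe();c=r.camera(n);pickle.dump((o,c),open(f"{n}2.pkl","wb"));cv2.imwrite(f"pics/{n}2.png",c["frame"][:,:,::-1])
a=cv2.imread("pics/side2.png")[170:290,300:460]
b=cv2.imread("pics/wrist2.png")[100:300,190:450]
cv2.imwrite("pics/cmb2.png",np.vstack([cv2.resize(a,(400,300),interpolation=2),cv2.resize(b,(400,300),interpolation=2)]))
```

```text
6.2083 [ 0.52226817 -0.17638676  0.07067202] 0.04104193230797729 [-0.2307599  -0.17783097 -0.88155211]
```

View pics/cmb2.png

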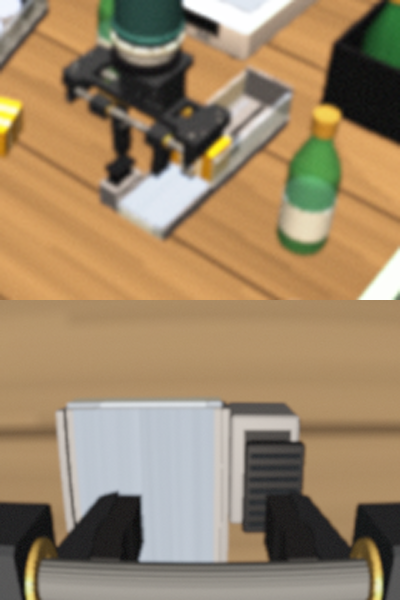

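The ledge finger sits over the lane's middle and the other over the key cap. Now press.

Run:
```python
from h import *
from workcell import r
import pickle
x,y,_=r.observe()["eef_pos"]
print(r.line_to([.5218,-.1762,.0385],v=.05,threshold=20))
o=r.observe();print(o["time_s"],o["eef_pos"],o["force"])
r.wait(.4)
for n in("side","wrist","top"):
    o=r.observe();c=r.camera(n);pickle.dump((o,c),open(f"{n}3.pkl","wb"));cv2.imwrite(f"pics/{n}3.png",c["frame"][:,:,::-1])
print(o["time_s"],o["eef_pos"],o["force"])
a=cv2.imread("pics/side3.png")[170:290,300:460]
b=cv2.imread("pics/wrist3.png")[100:300,190:450]
cv2.imwrite("pics/cmb3.png",np.vstack([cv2.resize(a,(400,300),interpolation=2),cv2.resize(b,(400,300),interpolation=2)]))
```

```text
True
7.0167 [ 0.52219111 -0.17635591  0.03938675] [-0.88679043  0.7259251   7.32328775]
7.5167 [ 0.52218895 -0.17635144  0.03935927] [-1.07938934 -0.45952804  7.02631424]
```

View pics/cmb3.png

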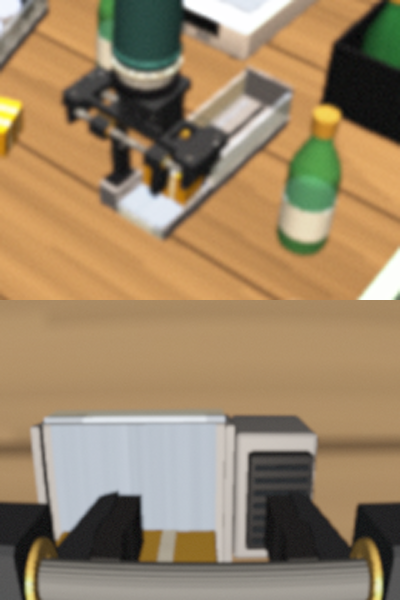

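Key is fully down (7 N) and the packet is trapped behind the ledge finger, with its front edge near v≈530 in the lower panel. Lift straight up and look from above.

Run:
```python
from h import *
from workcell import r
import pickle
r.line_to([.5220,-.1763,.062],v=.04)
r.line_to([.5220,-.1763,.15],v=.12)
r.move_to([.58,-.19,.25],ori(-.02))
r.wait(.3)
for n in("side","wrist"):
    o=r.observe();c=r.camera(n);pickle.dump((o,c),open(f"{n}4.pkl","wb"));cv2.imwrite(f"pics/{n}4.png",c["frame"][:,:,::-1])
print(o["time_s"],o["eef_pos"],o["force"])
a=cv2.imread("pics/wrist4.png")[85:235,260:390]
cv2.imwrite("pics/w4z.png",cv2.resize(a,None,fx=4,fy=4,interpolation=cv2.INTER_CUBIC))
```

```text
10.0583 [ 0.57899609 -0.1896875   0.24859592] [-0.5743286   0.38307285  0.56476197]
```

View pics/w4z.png

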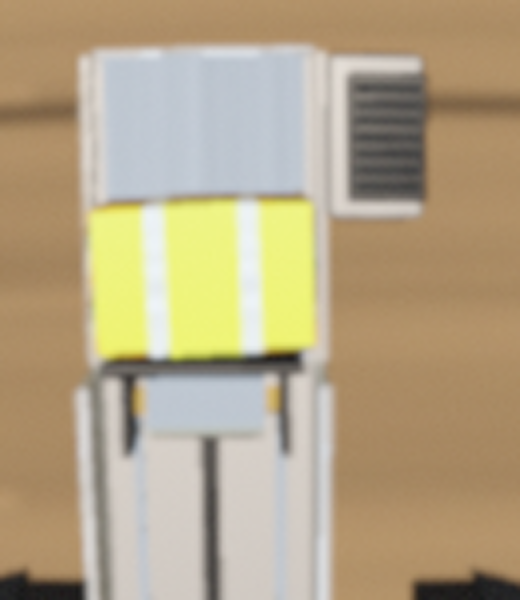

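View pics/side4.png

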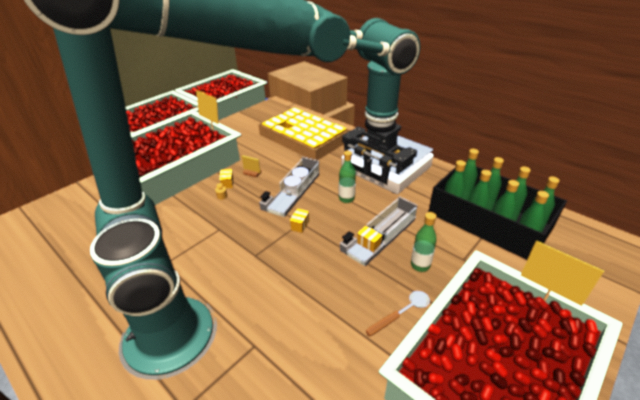

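The key is up and the packet stands on the ledge clear of the pusher, possibly with a slight yaw: top corners are about (90,208), (312,199), (98,358), (316,349). Measuring.

Run:
```python
from h import *
import pickle
o,c=pickle.load(open("wrist4.pkl","rb"));T=wristT(c,o)
f=c["frame"].astype(int);m=((f[...,0]>150)&(f[...,1]>140)&(f[...,2]<140)).astype(np.uint8)
m[:, :270]=0;m[:,350:]=0;m[:110]=0;m[190:]=0
m=cv2.morphologyEx(m,cv2.MORPH_CLOSE,np.ones((9,9)))
pts=np.argwhere(m)[:,::-1]
ct=cv2.findContours(m,0,1)[0];ct=max(ct,key=cv2.contourArea)[:,0]
w=np.array([onz(c,u,v,.067,T) for u,v in ct])
rect=cv2.minAreaRect((w*1000).astype(np.float32));print(rect,cv2.boxPoints(rect))
def p(u,v,z): return np.round(onz(c,260+(u+.5)/4-.5,85+(v+.5)/4-.5,z,T),4)
for n,u,v,z in [("ledgeL",105,53,.022),("ledgeR",307,50,.022),("pk fl",90,209,.067),("pk fr",312,199,.067),("pk bl",98,358,.067),("pk br",316,349,.067),("key f",388,73,.056),("key b",388,199,.056)]: print(n,p(u,v,z))
```

```text
((549.5263671875, -203.08984375), (85.8438720703125, 85.75788879394531), 88.7979736328125) [[ 505.75644 -245.10283]
 [ 591.4955  -246.90184]
 [ 593.29626 -161.07686]
 [ 507.55725 -159.27785]]
ledgeL [ 0.4906 -0.2313]
ledgeR [ 0.4914 -0.1711]
pk fl [ 0.5348 -0.2315]
pk fr [ 0.5336 -0.1726]
pk bl [ 0.5752 -0.231 ]
pk br [ 0.5741 -0.172 ]
key f [ 0.4998 -0.1508]
key b [ 0.5345 -0.1512]
```

Packet skew is about 2° and its rear is about 12 mm in front of the stop's rear face. The automatic mask mixed in lane pixels, so I'm using the hand-picked corners instead. I'll take the hand fully away and check against the first top view.

Run:
```python
from h import *
from workcell import r
r.line_to([.579,-.1897,.32],v=.15)
r.move_joints([1.105,.264,1.604,0,1.274,-.037])
o=r.observe();c=r.camera("top");print(o["time_s"],o["force"])
cv2.imwrite("pics/top5.png",c["frame"][:,:,::-1])
a=cv2.imread("pics/top0.png");b=cv2.imread("pics/top5.png")
d=cv2.absdiff(cv2.GaussianBlur(a,(3,3),0),cv2.GaussianBlur(b,(3,3),0)).max(2)
n,_,s,_=cv2.connectedComponentsWithStats((d>40).astype(np.uint8));print(s[1:])
cv2.imwrite("pics/top5z.png",cv2.resize(b[110:245,360:500],None,fx=4.4,fy=4.4,interpolation=cv2.INTER_CUBIC))
```

```text
13.7417 [-0.70112788 -0.22519622 -0.41749413]
[[ 385  164   30   51 1181]
 [   0  343   10   13   94]]
```

View pics/top5z.png

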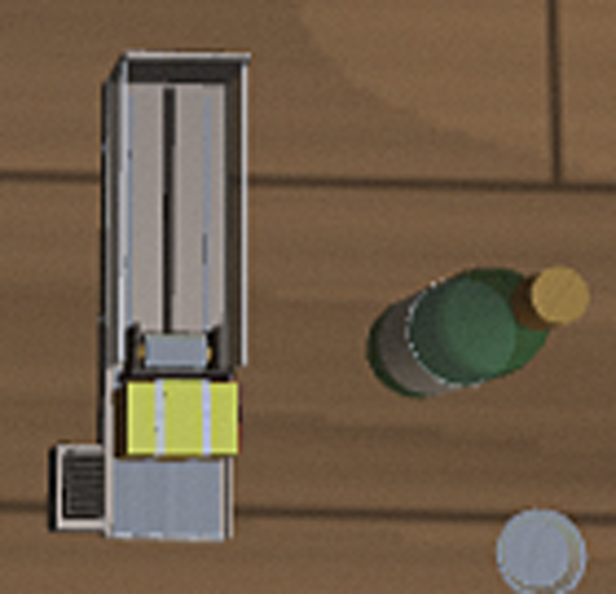

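Only the packet and pusher have changed in the scene; the other difference is a robot fragment at the image edge. The packet stands square on the ledge at zoomed (127..239, 380..457), and the key is up. Handing in.

```bash
python3 -c "
from workcell import r
print(r.close_job())"
```

```text
the job is handed in; nothing more can be done
None
```

I pressed the release key fully down with one finger while the other waited over the middle of the ledge. The freed packet was trapped there, and I then lifted straight up, let the key rise and took the hand away. The job was handed in at about 14 s of the 42 s allowed, and no verdict was reported.

**Last checks:**
- **Packet:** it stands on the ledge, about 2° off square by corners I picked by hand. Its rear is about 12 mm ahead of the stop's rear face and about 3 mm clear of the pusher's end position. Its front is about 43 mm from the open edge.
- **Key:** it is back up, with its measured position the same as before the press. The wrist force while pressing read about 7 N.
- **Other things:** comparing the top views before and after shows changes only at the packet and pusher, plus a patch at the picture's left edge that I took to be part of the robot without viewing it.

**What failed or was not seen:**
- The automatic colour-mask fit of the packet's outline picked up lane pixels, so I discarded it.
- I did not see the stop come back up, because the packet hides it. I inferred it from the key.

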